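Close up the row of filler tubs in the counter feed rack

ROBOT

A 6-joint arm with a two-finger parallel gripper is mounted at the origin on the work surface. World frame = base frame: x ahead of the robot, y to its left, z up, the work surface at z = 0. Lengths are in mm, angles in rad, forces in N, time in s.
With the tool pointing down it reaches from about 325 to 850 mm from the base axis. Payload 15.5 kg.
Tool frame: the origin (TCP) lies midway between the tips of the shut fingers; the grasp point (between the pads) lies 19 mm behind it; z points along the fingers, y is the line along which they close (so a half turn about z gives the same grasp; the last joint's range is limited). The gripper opens to 91 mm and grips with 3 to 60 N. Pads are 32 mm wide; open, the fingers measure 118 mm over their backs; the gripper's body (76 mm by 178 mm) begins 60 mm behind the grasp point.
Start: joints at [1.044, 0.494, 1.345, -0, 1.302, -0.096], TCP at [261.562, 567.637, 213.915] pointing down, gripper open.
Joint ranges: [-2.91, 2.91], [-0.82, 2.16], [0.22, 2.67], [-1.22, 4.37], [0.12, 2.79], [-3.08, 3.08]. Speed limits (rad/s): [1.89, 1.89, 2.57, 3.01, 3.01, 3.01].

INTERFACE

Orientations are given as a rotation vector (axis times angle).
In Python, from station import * gives the robot as it stands. The module is installed in compiled form; this text tells all that it offers.
- The arm moves only by the tool carry_out, never from a script. Its argument "deltas" is a list that holds one entry, the list of rows, each a list of 4 numbers: the shift along the world's x, y, z in mm, then the turn about the world's z in degrees. In form: [[[dx, dy, dz, yaw], ...]]. A call has 1 to 10 rows; each row is the pose to reach, as a shift and turn from the pose commanded when the call began; what a row does not reach only later rows make up. A row lasts 1/12 s, in which the tool goes at most 41.7 mm and 7.16 degrees, less where a joint would pass 70% of its speed; a pose out of reach is approached as far as the arm can. A call with a gripper value outside its range is refused whole. "jaw" is the closure, from -1 (fully open) to 1 (shut), so that 0 is half open, set as the call begins (left out, the last holds). The fingers move at their own pace and stop on an object; "newtons" is the grip in N (left out, the last holds). Time passes only in rows, so rows that repeat a pose let the fingers close. It gives the time, the measured TCP pose, the force, the opening and the grip force at its end, in the units of the state.
- observe(): the state, without advancing time (a new reading comes with each control period).
- capture(name): name is "scene" or "top" or "wrist"; returns (picture, depth): 420x560x3 uint8, blue, green, red; 420x560 float32, mm along the optical axis (not along the pixel's ray), 0 where there is no reading.
- get_calibration(name): a dict with "camera_matrix" (3x3 intrinsics, pixels), "k1" (the pictures are not rectified: a ray, as slopes to the right and down, at radius r is drawn at 1 + k1 r^2 times it, then the intrinsics apply), "eye" and "orientation" of the camera in the world. Camera axes: x right, y up, looking along -z (the intrinsics and any distortion apply to the point x, -y, -z); pixel columns grow to the right and rows downward; lengths in mm; the calibration is good to about 2 mm. A picture is of the moment at which its call begins: read the wrist's pose just before it. get_calibration takes no time and is no camera call; for the wrist camera it gives the pose at the moment of the call.
- job_done(): hands the job in; it is judged then, once.
The state is a dict: "clock": time; "joints": joint angles; "qd": joint speeds; "joint_torque": joint torques, N m; "tool_pos": TCP position; "tool_rot": TCP orientation; "ft_force": force on the tool from outside, world axes, zero at the start; "moment": the same for the moment, N m; "width": finger opening in mm; "finger_force": force on a finger pad.
Only numpy, scipy, OpenCV 4.12 (cv2) and the standard library are available. Lean on these libraries where they do the work, as an engineer would, in place of code of your own. Each camera call takes 0.05 s, during which the arm holds its last target. There are 200 camera calls.

TASK

On the shop counter stand two feed racks. In the one with the three squat white tubs the row has gaps: take its black pusher by the tab and slide it towards the front gate until you feel the whole row come up solid against the gate, and leave it there. Stop when it comes up solid rather than forcing it, and leave the pusher of the other rack, the one with the steel cans, where it is.

Things in the scene. Friction and masses are not known exactly. Their poses are not given: they have to be found in the camera images.
- rack_tab (a point): Black pusher's grip tab, rack with squat white tubs: 14 mm thick along the rack, 40 wide, 64 to 104 mm above the counter; point: its centre in plan, 89 mm up. The pusher's tub-facing face is 7 mm ahead (+x, towards the gate); below the tab a plate 54 wide, 10 thick. Slides only along x, 160 mm from its rear end, drag 3 to 7 N, a brief bump as each tub is met; stays where left.
- front_gate: Aluminium gate across the front of the same rack, fixed, at a place that varies. Origin: middle of its tub-facing face at rack-floor height (6 mm above the counter); it rises 34 mm from there. +x runs along the rack, away from tubs and pusher: the pusher's direction of travel. The rack is a fixed grey channel, 360 mm long, 70 wide, side walls 28 high.
- tub_middle: Middle one of three identical squat white lidded tubs, 56 mm in diameter, 50 high, 0.1 to 0.2 kg, loose in single file between pusher and gate, with gaps of 40 to 115 mm in all. Origin: centre of its underside; z up. Packed tight the three take 168 mm, so the middle one's centre is then 84 mm from the gate.
- rack2_tab (a point): Grip tab of the identical pusher in the other rack, which holds three steel cans (54 mm in diameter, 78 high) already packed tight against their own gate; same point and axes as on the first tab. To be left alone.
Mind the look-alikes: they are no part of the job. Leave any orange or pink look-alike of the tub_middle alone.

How it is judged:
By the outcome, as a careful person would: the job done as asked, in the order asked, and still so for the second after the job is handed in, with the robot touching nothing.
It also fails if it takes over 38 s, if anything falls off the work surface, if the arm or the gripper's body presses on something with over 40 N, if the wrist force passes 120 N, or if a joint passes its speed limit or range.

## Working session

There is one attempt and no reset: what is moved stays moved. The work goes in short steps, Python scripts to look and compute and a tool call to move; the robot and the scene stay as the last step left them, time stands still between calls to the robot, and variables do not carry over. Pictures are saved under pics/ and viewed, at most 10 in all, crops included, and the job is handed in when it is done.

Besides the shell and the picture viewer there is one more tool, called in YAML: its name, and indented under it one key for each argument. carry_out: Moves the arm, as the interface text tells. Its arguments: {"type":"object","properties":{"deltas":{"type":"array","items":{"type":"array","items":{"type":"array","items":{"type":"number"}}}},"jaw":{"type":"number"},"newtons":{"type":"number"}},"required":["deltas"]}

```bash
mkdir -p pics
cat > h.py <<'E'
from station import *
import numpy as np, cv2
from scipy.spatial.transform import Rotation as R
def rot(o):
    o=np.array(o,float)
    return o if o.shape==(3,3) else (R.from_rotvec(o).as_matrix() if o.size==3 else R.from_quat(o).as_matrix())
def cloud(name):
    c=get_calibration(name); p,d=capture(name)
    K=np.array(c["camera_matrix"],float); k=c["k1"]
    v,u=np.mgrid[0:420,0:560].astype(np.float64)
    pts=np.stack([u.ravel(),v.ravel()],1)[:,None]
    s=cv2.undistortPoints(pts,K,np.array([k,0,0,0,0.]))[:,0].reshape(420,560,2)
    P=np.stack([s[...,0]*d,-s[...,1]*d,-d],-1)@rot(c["orientation"]).T+np.array(c["eye"])
    P[d==0]=np.nan
    return p,d,P
E
python3 - <<'E'
from h import *
for n in("scene","top"):
    c=get_calibration(n);print(n,c)
    p,d,P=cloud(n);cv2.imwrite(f"pics/{n}0.png",p);np.savez(f"{n}0.npz",p=p,P=P)
print(observe())
E
```

```text
scene {'camera_matrix': array([[442.40755035,   0.        , 276.26638066],
       [  0.        , 442.40755035, 202.58812919],
       [  0.        ,   0.        ,   1.        ]]), 'k1': -0.10081347617680446, 'eye': array([1117.57352018,  303.53017576,  629.87383058]), 'orientation': array([0.4788431 , 0.90232006, 1.97099009])}
top {'camera_matrix': array([[393.85108542,   0.        , 274.91436529],
       [  0.        , 393.85108542, 211.69948099],
       [  0.        ,   0.        ,   1.        ]]), 'k1': -0.001340143309097557, 'eye': array([473.4147472 , -42.69254847, 998.69497711]), 'orientation': array([ 0.11097517, -0.1026028 , -1.56194466])}
{'clock': 0.1, 'joints': array([ 1.04350838e+00,  4.94130209e-01,  1.34605172e+00,  1.64371370e-05,
        1.30248104e+00, -9.55143494e-02]), 'qd': array([-0.00101769,  0.00033847, -0.00066008, -0.00019235, -0.00027425,
       -0.00059658]), 'joint_torque': array([ 1.54833189e-03, -8.80239344e+01, -3.82540941e+01,  7.11225159e-02,
        4.83662775e-02, -5.15079205e-05]), 'tool_pos': array([261.38648552, 567.3570317 , 213.39810018]), 'tool_rot': array([-6.72905393e-01, -3.06832936e+00,  1.59257780e-03]), 'ft_force': array([ 0.19676325, -0.19080282, -0.57838709]), 'moment': array([ 0.00377124,  0.01574358, -0.00736838]), 'finger_force': 0.0, 'width': 91.19037917211371}
```

View pics/top0.png

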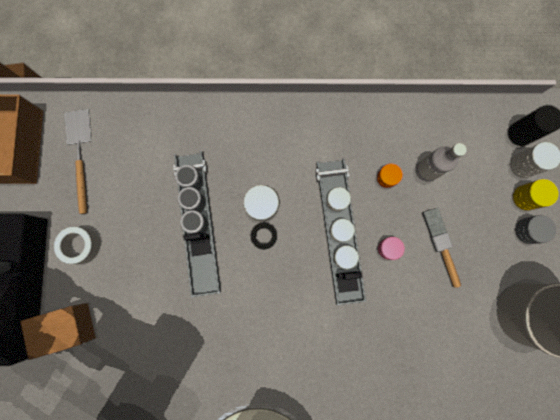

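View pics/scene0.png

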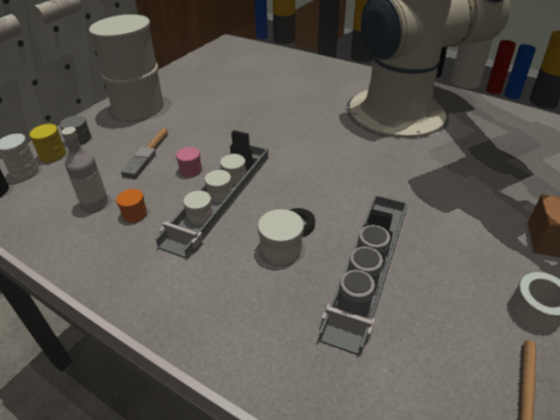

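The top view shows the tub rack running from (348,298) at the rear to (333,165) at the front. Its tubs are at (339,199), (343,230) and (347,257), the tab is near (348,275) and the gate near (333,174). The can rack is around (197,220).

Run:
```python
from h import *
z=np.load("top0.npz");P=z["P"];p=z["p"].astype(int)
for n,(u,v) in dict(rear=(348,298),front=(333,165),t1=(339,199),t2=(343,230),t3=(347,257),tab=(348,275),gate=(333,174)).items(): print(n,P[v,u].round(1))
Z=P[...,2]
roi=np.zeros(Z.shape,bool);roi[155:305,310:368]=True
def st(n,m):
    Q=P[m&roi]; print(n,len(Q),np.median(Q,0).round(1),Q.min(0).round(1),Q.max(0).round(1)); return Q
T=st("tab",(Z>85))
tub=roi&(Z>48)&(Z<66)&(p.min(-1)>110)
k,l,s,c=cv2.connectedComponentsWithStats(tub.astype(np.uint8))
for i in range(1,k):
    if s[i,4]>60:
        Q=P[l==i];q=(Q.min(0)+Q.max(0))/2;print("tub",s[i,4],c[i].round(1),Q.mean(0).round(1),q.round(1))
g=roi.copy();g[180:]=False
G=st("gate",g&(Z>33)&(Z<50))
C=st("rack",(Z>15)&(Z<60))
r=cv2.minAreaRect(P[roi&(Z>22)&(Z<34)][:,:2].astype(np.float32));print(r)
z=np.load("scene0.npz");P=z["P"];Z=P[...,2]
roi=np.zeros(Z.shape,bool);roi[125:170,225:258]=True
T=st("tab scene",(Z>80)&(Z<115));print(cv2.minAreaRect(T[:,:2].astype(np.float32)))
roi[:]=False;roi[140:255,150:275]=True
print(cv2.minAreaRect(P[roi&(Z>20)&(Z<36)][:,:2].astype(np.float32)))
```

```text
rear [ 395.4 -218.7    6.1]
front [ 732.  -186.2    6.3]
t1 [ 634.4 -192.3   56.7]
t2 [ 559.5 -201.4   52.7]
t3 [ 494.9 -209.6   54. ]
tab [ 453.7 -201.8  106.7]
gate [ 704.5 -183.6   22. ]
tab 122 [ 453.6 -211.2  103.1] [ 444.6 -232.2   86.3] [ 460.5 -192.9  106.9]
tub 403 [338.4 198.1] [ 636.9 -191.    55.5] [ 637.4 -191.6   54.6]
tub 418 [342.1 229.8] [ 559.7 -198.7   55.6] [ 559.7 -198.6   55. ]
tub 423 [346.  256.9] [ 495.2 -206.9   55.6] [ 495.  -207.3   55.6]
gate 105 [ 707.1 -179.4   39.1] [ 699.6 -216.6   33. ] [ 713.8 -139.5   44.2]
rack 2222 [ 562.  -196.1   53.5] [ 382.6 -256.4   15. ] [ 744.9 -138.6   59.9]
((562.9783325195312, -196.5245361328125), (359.23004150390625, 80.45233917236328), 6.588504314422607)
tab scene 200 [ 460.1 -212.7   95.4] [ 445.1 -236.1   80.2] [ 465.6 -195.5  104.6]
((455.25164794921875, -216.36264038085938), (17.688373565673828, 41.229713439941406), 9.932389259338379)
((583.4642944335938, -230.84518432617188), (406.2012634277344, 291.26416015625), 35.052818298339844)
```

carry_out:
  deltas:
    - [[14,-38,0,-5.9],[28,-76,0,-11.8],[42,-114,0,-17.7],[56,-152,0,-23.6],[70,-190,0,-29.5],[84,-228,0,-35.4],[98,-266,0,-41.3],[112,-304,0,-47.2],[126,-342,0,-53.1],[140,-380,0,-58.9]]
  jaw: -1
  newtons: 30

```text
clock: 0.93
tool_pos: [401.6, 185.8, 213.9]
tool_rot: [-2.1, -2.336, 0.0]
ft_force: [0.8, 0.2, 1.0]
width: 91.2
finger_force: 0.0
```

carry_out:
  deltas:
    - [[5,-40,0,0],[10,-80,0,0],[15,-120,0,0],[20,-160,0,0],[25,-200,0,0],[30,-240,0,0],[35,-280,0,0],[40,-320,0,0],[46,-360,0,0],[52,-400,0,0]]

```text
clock: 1.77
tool_pos: [453.2, -214.5, 213.8]
tool_rot: [-2.095, -2.341, -0.0]
ft_force: [1.1, 0.3, 0.1]
width: 91.2
finger_force: 0.0
```

carry_out:
  deltas:
    - [[0,0,-10,0],[0,0,-14,0],[0,0,-14,0],[0,0,-14,0],[0,0,-14,0]]

```text
clock: 2.18
tool_pos: [453.5, -211.4, 200.2]
tool_rot: [-2.093, -2.343, -0.0]
ft_force: [-0.3, -0.6, -0.4]
width: 91.3
finger_force: 0.0
```

Run:
```python
from h import *
o=observe();y=R.from_rotvec(o["tool_rot"]).as_matrix()[:,1]
print(o["clock"],o["tool_pos"],np.degrees(np.arctan2(y[1],y[0])),o["ft_force"])
p,d,P=cloud("wrist");cv2.imwrite("pics/w1.png",p);np.savez("w1.npz",p=p,P=P)
Z=P[...,2]
def st(n,m):
    Q=P[m];print(n,len(Q));
    if len(Q)>5:print(np.median(Q,0).round(1),Q.min(0).round(1),Q.max(0).round(1),cv2.minAreaRect(Q[:,:2].astype(np.float32)))
near=(abs(P[...,0]-453)<40)&(abs(P[...,1]+212)<45)
st("tab",near&(Z>90)&(Z<112))
```

```text
2.1833 [ 453.54813119 -211.35855908  200.22589302] 6.436224571629488 [-0.26833863 -0.5579349  -0.35373645]
tab 822
[ 451.2 -213.7  103.4] [ 442.7 -235.2   90.2] [ 460.  -195.4  105.8] ((451.22412109375, -215.31634521484375), (13.249815940856934, 39.46947479248047), 6.544445514678955)
```

View pics/w1.png

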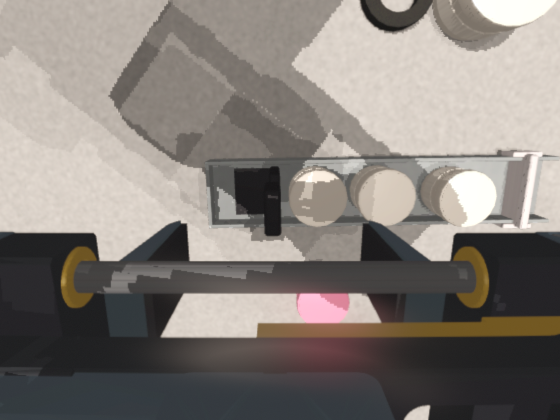

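The wrist view shows the tab at (272,200), the three tubs at (318,196), (383,194) and (458,196), and the gate at (527,190). The tab measures 13 x 39 mm with its top at 104–106 mm, which matches the description. I'm descending now.

Run:
```python
from h import *
z=np.load("w1.npz");P=z["P"];Z=P[...,2]
a=np.radians(6.5);e=np.array([np.cos(a),np.sin(a)]);n=np.array([-e[1],e[0]]);D=P[...,:2]-[451.2,-215.3]
s=D@e;t=D@n
m=(abs(t)<25)&(Z>30)&(Z<48)&(s>220)&(s<290)
print(m.sum(),np.percentile(s[m],[2,50,98]))
for lo,hi in((14,80),(80,150),(150,235)):
    q=(abs(t)<35)&(Z>53)&(Z<60)&(s>lo)&(s<hi);print(np.percentile(s[q],[1,50,99]).round(1))
```

```text
683 [251.85323914 253.81697885 260.28312218]
[17.6 43.  68.7]
[ 82.2 107.9 133.1]
[159.3 184.7 211.3]
```

carry_out:
  deltas:
    - [[-2,-3,-20,0],[-2,-3,-40,0],[-2,-3,-60,0],[-2,-3,-80,0],[-2,-3,-95,0],[-2,-3,-110,0],[-2,-3,-120,0],[-2,-3,-130,0],[-2,-3,-130,0]]

```text
clock: 2.98
tool_pos: [451.1, -214.4, 68.9]
tool_rot: [-2.092, -2.341, 0.0]
ft_force: [-0.4, 0.0, -0.1]
width: 91.3
finger_force: 0.0
```

carry_out:
  deltas:
    - [[0,0,0,0],[0,0,0,0],[0,0,0,0],[0,0,0,0],[0,0,0,0],[0,0,0,0],[0,0,0,0],[0,0,0,0],[0,0,0,0],[0,0,0,0]]
  jaw: 1
  newtons: 25

```text
clock: 3.82
tool_pos: [451.5, -215.4, 69.9]
tool_rot: [-2.095, -2.341, 0.0]
ft_force: [-0.2, 0.5, 0.4]
width: 27.2
finger_force: 0.0
```

carry_out:
  deltas:
    - [[0,0,0,0],[0,0,0,0],[0,0,0,0],[0,0,0,0],[0,0,0,0],[0,0,0,0]]

```text
clock: 4.32
tool_pos: [451.6, -215.4, 69.9]
tool_rot: [2.094, 2.342, -0.0]
ft_force: [1.3, 1.2, -1.6]
width: 14.2
finger_force: 25.0
```

carry_out:
  deltas:
    - [[3,0.34,0,0],[7,0.8,0,0],[11,1.25,0,0],[15,1.71,0,0],[19,2.16,0,0],[23,2.62,0,0],[27,3.08,0,0],[30,3.42,0,0],[30,3.42,0,0]]

```text
clock: 5.07
tool_pos: [482.2, -211.5, 69.9]
tool_rot: [-2.094, -2.341, -0.001]
ft_force: [-0.2, 4.4, 3.3]
width: 14.0
finger_force: 25.0
```

carry_out:
  deltas:
    - [[3,0.34,0,0],[7,0.8,0,0],[11,1.25,0,0],[15,1.71,0,0],[19,2.16,0,0],[23,2.62,0,0],[27,3.08,0,0],[30,3.42,0,0],[30,3.42,0,0]]

```text
clock: 5.82
tool_pos: [511.8, -207.7, 69.9]
tool_rot: [-2.094, -2.341, -0.001]
ft_force: [-1.6, 7.8, 5.2]
width: 14.1
finger_force: 25.0
```

carry_out:
  deltas:
    - [[2,0.23,0,0],[4,0.46,0,0],[6,0.68,0,0],[8,0.91,0,0]]

```text
clock: 6.15
tool_pos: [519.1, -206.7, 69.8]
tool_rot: [-2.093, -2.34, -0.0]
ft_force: [-5.9, 6.8, 8.5]
width: 14.3
finger_force: 25.0
```

carry_out:
  deltas:
    - [[1,0.3,0,0],[2,0.5,0,0],[3,0.7,0,0],[4,0.9,0,0]]

```text
clock: 6.48
tool_pos: [523.3, -206.1, 69.9]
tool_rot: [-2.094, -2.34, 0.0]
ft_force: [-5.9, 3.2, 6.8]
width: 13.8
finger_force: 25.0
```

carry_out:
  deltas:
    - [[0.5,0.06,0,0],[1,0.12,0,0]]

```text
clock: 6.65
tool_pos: [524.2, -206.0, 69.8]
tool_rot: [-2.094, -2.34, 0.0]
ft_force: [-5.3, 4.0, 5.7]
width: 14.1
finger_force: 25.0
```

carry_out:
  deltas:
    - [[0.5,0.06,0,0],[1,0.12,0,0]]

```text
clock: 6.82
tool_pos: [525.2, -205.9, 69.9]
tool_rot: [-2.094, -2.34, 0.0]
ft_force: [-6.6, 4.6, 5.9]
width: 14.1
finger_force: 25.0
```

carry_out:
  deltas:
    - [[0.5,0.06,0,0],[1,0.12,0,0]]

```text
clock: 6.98
tool_pos: [526.2, -205.7, 69.9]
tool_rot: [-2.094, -2.34, 0.0]
ft_force: [-5.8, 3.2, 5.7]
width: 14.2
finger_force: 25.0
```

carry_out:
  deltas:
    - [[0.5,0.1,0,0],[0.5,0.1,0,0]]

```text
clock: 7.15
tool_pos: [526.8, -205.7, 69.9]
tool_rot: [-2.094, -2.34, -0.0]
ft_force: [-4.6, 4.5, 5.2]
width: 14.0
finger_force: 25.0
```

carry_out:
  deltas:
    - [[0.5,0.1,0,0],[0.5,0.1,0,0]]

```text
clock: 7.32
tool_pos: [527.3, -205.6, 69.9]
tool_rot: [-2.094, -2.341, 0.0]
ft_force: [-5.6, 3.5, 6.0]
width: 14.1
finger_force: 25.0
```

Not solid yet: about 76.2 mm travelled, and the force is only drag.

carry_out:
  deltas:
    - [[0.5,0.08,0,0],[0.5,0.08,0,0]]

```text
clock: 7.48
tool_pos: [527.8, -205.5, 69.9]
tool_rot: [-2.094, -2.34, -0.0]
ft_force: [-5.1, 4.2, 6.4]
width: 14.4
finger_force: 25.0
```

carry_out:
  deltas:
    - [[0.5,0.08,0,0],[0.5,0.08,0,0]]

```text
clock: 7.65
tool_pos: [528.3, -205.5, 69.9]
tool_rot: [-2.094, -2.34, 0.0]
ft_force: [-5.6, 3.9, 5.3]
width: 14.4
finger_force: 25.0
```

carry_out:
  deltas:
    - [[0.5,0.08,0,0],[0.5,0.08,0,0]]

```text
clock: 7.82
tool_pos: [528.8, -205.4, 69.9]
tool_rot: [-2.094, -2.341, 0.0]
ft_force: [-4.4, 4.0, 7.1]
width: 14.1
finger_force: 25.0
```

carry_out:
  deltas:
    - [[0.5,0.06,0,0],[0.5,0.06,0,0]]

```text
clock: 7.98
tool_pos: [529.3, -205.3, 69.9]
tool_rot: [-2.094, -2.341, 0.0]
ft_force: [-5.4, 3.5, 5.4]
width: 14.5
finger_force: 25.0
```

carry_out:
  deltas:
    - [[0.5,0.06,0,0],[0.5,0.06,0,0]]

```text
clock: 8.15
tool_pos: [529.4, -205.3, 69.8]
tool_rot: [-2.093, -2.34, 0.001]
ft_force: [-8.1, 2.6, 7.7]
width: 14.3
finger_force: 25.0
```

Run:
```python
from h import *
p,d,P=cloud("wrist");cv2.imwrite("pics/w2.png",p);Z=P[...,2]
a=np.radians(6.5);e=np.array([np.cos(a),np.sin(a)]);n=np.array([-e[1],e[0]]);D=P[...,:2]-[451.2,-215.3]
s=D@e;t=D@n
m=(abs(t)<25)&(Z>30)&(Z<48)&(s>220)&(s<290)
print(m.sum(),np.percentile(s[m],[2,50,98]))
q=(abs(t)<35)&(Z>53)&(Z<60)&(s>60)&(s<300);h,b=np.histogram(s[q],np.arange(60,270,2));print([(int(x),int(c)) for x,c in zip(b,h)])
```

```text
81 [251.97340034 252.74512159 253.97950562]
[(60, 0), (62, 0), (64, 0), (66, 0), (68, 0), (70, 0), (72, 0), (74, 6), (76, 12), (78, 10), (80, 11), (82, 9), (84, 4), (86, 0), (88, 17), (90, 28), (92, 46), (94, 70), (96, 79), (98, 120), (100, 121), (102, 123), (104, 133), (106, 134), (108, 140), (110, 134), (112, 141), (114, 136), (116, 134), (118, 133), (120, 131), (122, 123), (124, 118), (126, 111), (128, 106), (130, 91), (132, 79), (134, 64), (136, 44), (138, 17), (140, 3), (142, 38), (144, 59), (146, 96), (148, 108), (150, 126), (152, 145), (154, 168), (156, 196), (158, 202), (160, 203), (162, 214), (164, 255), (166, 228), (168, 246), (170, 236), (172, 221), (174, 233), (176, 222), (178, 221), (180, 206), (182, 210), (184, 198), (186, 180), (188, 173), (190, 155), (192, 111), (194, 54), (196, 61), (198, 171), (200, 155), (202, 182), (204, 180), (206, 181), (208, 201), (210, 204), (212, 207), (214, 220), (216, 208), (218, 212), (220, 214), (222, 200), (224, 213), (226, 137), (228, 109), (230, 111), (232, 119), (234, 103), (236, 96), (238, 82), (240, 28), (242, 0), (244, 0), (246, 0), (248, 0), (250, 0), (252, 0), (254, 0), (256, 0), (258, 0), (260, 0), (262, 0), (264, 0), (266, 0)]
```

View pics/w2.png

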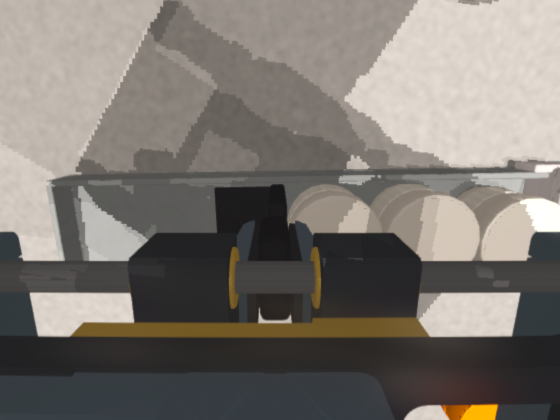

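The tabs's advance has just slowed and the force is rising. The wrist view shows the tubs touching at (335,215), (425,225) and (515,230). I'll confirm with two more half-millimetre steps.

carry_out:
  deltas:
    - [[0.4,0.05,0,0],[0.4,0.05,0,0]]

```text
clock: 8.37
tool_pos: [529.5, -205.3, 69.8]
tool_rot: [-2.093, -2.34, 0.001]
ft_force: [-10.8, 1.6, 9.2]
width: 13.9
finger_force: 25.0
```

carry_out:
  deltas:
    - [[0.5,0.06,0,0],[0.5,0.06,0,0]]

```text
clock: 8.53
tool_pos: [529.5, -205.3, 69.8]
tool_rot: [-2.093, -2.34, 0.002]
ft_force: [-11.9, 0.8, 10.9]
width: 14.1
finger_force: 25.0
```

carry_out:
  deltas:
    - [[0.5,0.06,0,0],[0.5,0.06,0,0],[0.5,0.06,0,0]]

```text
clock: 8.78
tool_pos: [529.6, -205.2, 69.8]
tool_rot: [-2.092, -2.339, 0.003]
ft_force: [-14.9, -0.3, 13.7]
width: 14.0
finger_force: 25.0
```

Solid: the position has stayed at 529.5 while the force climbs to 15 N. I'm easing off the load, releasing and lifting.

carry_out:
  deltas:
    - [[-0.5,-0.06,0,0],[-1.2,-0.14,0,0],[-1.2,-0.14,0,0]]

```text
clock: 9.03
tool_pos: [529.5, -205.3, 69.9]
tool_rot: [-2.094, -2.34, 0.001]
ft_force: [-7.7, 3.1, 6.9]
width: 13.8
finger_force: 25.0
```

carry_out:
  deltas:
    - [[0,0,0,0],[0,0,0,0],[0,0,0,0],[0,0,0,0],[0,0,0,0],[0,0,0,0],[0,0,0,0],[0,0,0,0]]
  jaw: -0.3

```text
clock: 9.7
tool_pos: [530.3, -205.8, 69.9]
tool_rot: [-2.095, -2.341, -0.0]
ft_force: [-0.1, 0.3, -0.0]
width: 59.2
finger_force: 0.0
```

carry_out:
  deltas:
    - [[0,0,10,0],[0,0,25,0],[0,0,45,0],[0,0,65,0],[0,0,85,0],[0,0,110,0],[0,0,130,0],[-25,0,140,0],[-50,0,150,0],[-50,0,150,0]]

```text
clock: 10.53
tool_pos: [477.4, -205.5, 222.4]
tool_rot: [2.095, 2.34, -0.0]
ft_force: [1.3, -0.5, -0.6]
width: 59.3
finger_force: 0.0
```

Run:
```python
from h import *
p,d,P=cloud("wrist");cv2.imwrite("pics/w3.png",p);Z=P[...,2]
a=np.radians(6.5);e=np.array([np.cos(a),np.sin(a)]);n=np.array([-e[1],e[0]]);D=P[...,:2]-[451.2,-215.3]
s=D@e;t=D@n
for nm,m in dict(gate=(abs(t)<25)&(Z>30)&(Z<48)&(s>240)&(s<290),tab=(abs(t)<25)&(Z>95)&(Z<110)&(s>50)&(s<110)).items(): print(nm,m.sum(),np.percentile(s[m],[2,50,98]))
q=(abs(t)<6)&(Z>52)&(Z<60)&(s>60)&(s<300);h,b=np.histogram(s[q],np.arange(80,260,1));print([int(x) for x,c in zip(b,h) if c<3])
```

```text
gate 129 [252.0002839  256.32386146 260.36144835]
tab 677 [71.0356437  76.61080073 84.45311121]
[80, 81, 82, 83, 84, 85, 86, 87, 88, 89, 90, 91, 92, 93, 196, 252, 253, 254, 255, 256, 257, 258]
```

View pics/w3.png

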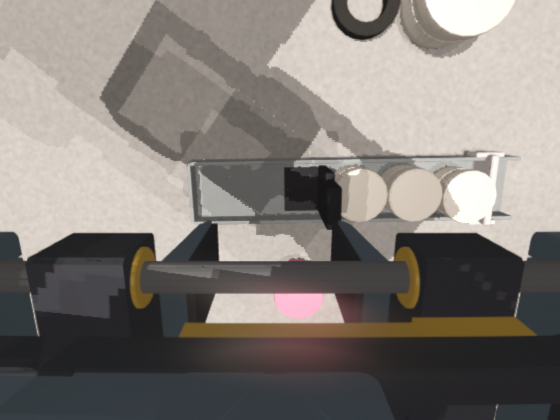

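The picture shows the pusher at (328,195) against the row. The tubs at (360,193), (413,193) and (467,195) touch each other and the gate at (492,188). The row is solid, so I'm handing in.

```bash
python3 -c "
from station import *
print(job_done())"
```

```text
the job is handed in; nothing more can be done
None
```

I slid the white-tub rack's pusher about 78 mm until the row came up solid against the gate (about 15 N at the wrist), then released it there; the steel-can rack wasn't touched, and the job was handed in at about 10.6 s.

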